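Third hand at the mould frame: hold the end board for screwing

ROBOT

A 6-joint arm with a two-finger parallel gripper is mounted at the origin on the work surface. World frame = base frame: x ahead of the robot, y to its left, z up, the work surface at z = 0. Lengths are in m, angles in rad, forces in N, time in s.
With the tool pointing down it reaches from about 0.425 to 0.95 m from the base axis. Payload 3.5 kg.
Tool frame: the origin (TCP) lies midway between the tips of the shut fingers; the grasp point (between the pads) lies 19 mm behind it; z points along the fingers, y is the line along which they close (so a half turn about z gives the same grasp; the last joint's range is limited). The gripper opens to 85 mm and grips with 20 to 120 N. Pads are 22 mm wide; open, the fingers measure 114 mm over their backs; the gripper's body (76 mm by 85 mm) begins 54 mm behind the grasp point. The pads swing forward as they close: fully open they stand 13 mm farther back than shut.
Start: joints at [1.091, 0.286, 1.577, -0, 1.279, -0.15], TCP at [0.219, 0.639, 0.231] pointing down, gripper open.
Joint ranges: [-2.77, 2.77], [-0.9, 2.22], [0.21, 2.48], [-1.53, 4.67], [0.24, 2.81], [-2.84, 2.84]. Speed limits (rad/s): [2.79, 2.79, 3.14, 3.14, 3.14, 3.14].

INTERFACE

Orientations are given as a unit quaternion [x, y, z, w].
In Python, from plant import ctrl gives the robot as it stands.
- The arm moves only by the tool move_arm, never from a script. Its argument "plan" is a list of rows, each an object of numbers: "x", "y", "z": the shift along the tool's x, y, z in m; "yaw": the turn about the tool's z in rad; "fingers": the closure, from 0 (fully open) to 1 (shut). In form: [{"x": .., "y": .., "z": .., "yaw": .., "fingers": ..}, ...]. A call has 1 to 5 rows; each row is the pose to reach, as a shift and turn from the pose commanded when the call began, along the tool's axes at that moment; what a row does not reach only later rows make up. A row lasts 1/10 s, in which the tool goes at most 50 mm and 8.59 degrees, less where a joint would pass 70% of its speed; a pose out of reach is approached as far as the arm can. A call with a gripper value outside its range is refused whole. The fingers move at their own pace and stop on an object; "force" is the grip in N (left out, the last holds). Time passes only in rows, so rows that repeat a pose let the fingers close. It gives the time, the measured TCP pose, the force, the opening and the grip force at its end, in the units of the state.
- ctrl.get_state(): the state, without advancing time (a new reading comes with each control period).
- ctrl.read_camera(name): name is "scene" or "top" or "wrist"; returns the picture (400x640x3 uint8, red, green, blue); there is no depth.
- ctrl.camera_model(name): a dict with "intrinsics" (3x3 intrinsics, pixels), "cam_to_world" (4x4, takes a point from camera to world coordinates); the wrist camera has in their place "tool_from_camera" (4x4, takes a point from camera to tool coordinates, whose origin is the TCP and whose axes are the flange's). Camera axes: x right, y up, looking along -z (the intrinsics and any distortion apply to the point x, -y, -z); pixel columns grow to the right and rows downward; lengths in m; the calibration is good to about 2 mm. A picture is of the moment at which its call begins: read the wrist's pose just before it. camera_model takes no time and is no camera call.
- ctrl.sign_off(): hands the job in; it is judged then, once.
The state is a dict: "time": time; "qpos": joint angles; "dq": joint speeds; "joint_efforts": joint torques, N m; "eef_pos": TCP position; "tcp_rot": TCP orientation; "contact_force": force on the tool from outside, world axes, zero at the start; "wrist_torque": the same for the moment, N m; "opening": opening from 0.0 (shut) to 1.0 (fully open); "finger_force": force on a finger pad.
Only numpy, scipy, OpenCV 4.12 (cv2) and the standard library are available. Lean on these libraries where they do the work, as an engineer would, in place of code of your own. Each camera call takes 0.05 s, during which the arm holds its last target. There are 200 camera calls.

TASK

Help me close this mould frame before the pour: pick up the white drilled end board, stand it on the baseboard across the open end of the frame with its ends flush with the outer faces of the two side boards, and push it squarely against the ends of both sides so that neither joint gapes. Push with a steady force of about 12 newtons and keep it up for a good three seconds while I start the screws; your program finishes while still holding the board and pushing like that. Don't ram the frame, don't touch the terracotta relief inside it, and leave the brown offcut and everything else on the bench alone.

Things in the scene. Friction and masses are not known exactly. Their poses are not given: they have to be found in the camera images.
- end_board: the loose end board: white melamine-faced board, 200 mm long (own y), 16 mm thick (own x), 80 mm high (own z), about 0.2 kg, with two dark screw pilot holes near each end. It starts standing on its long edge on the bench. Origin: centre of its underside. Same either way round. Pinch it from above across its thickness; pushed near its top edge, its foot drags and it leans.
- frame: the mould frame's plywood baseboard, 300 mm (own x) by 240 mm (own y), 18 mm thick, screwed to the bench; place and yaw differ each time. Origin: centre of its underside. Own x points from the open end into the frame: the direction to push. It is rigid and does not give. In front of the open end it runs on as a bare ledge 80 mm deep.
- open_end (a point): middle of the open end: a point on the baseboard's top face (18 mm above the bench), in the plane of the end faces of the two side boards, midway between them; axes as frame. When fitted, the end board's origin lies 8 mm before this point (own x = -8 mm), y = 0, z = 0.
- walls: the three white boards fixed on the baseboard, all 16 mm thick and 80 mm high: two sides along own x, 200 mm long, outer faces 200 mm apart (own y = +100 and -100 mm), their open ends at own x = -70 mm, and a back board between them. Rigid. Origin and axes are those of frame.
- side_left: the fixed side board at own y = +92 mm of frame (its mid-plane); origin and axes are those of frame
- side_right: the fixed side board at own y = -92 mm of frame (its mid-plane); origin and axes are those of frame
- relief: terracotta relief fixed in the frame, 100 mm (own x) by 110 mm (own y), at most 30 mm high; origin: centre of its underside, on the baseboard. Between it and the plane of the open end 68 mm are free (for a finger inside the frame). Do not touch.
- offcut: a raw brown wood offcut standing on edge, 150 mm long (own y), 16 mm thick (own x), 70 mm high; may stand in either of the two board places; origin centre of underside; leave it alone
- drill: upright green and black cordless drill, about 200 mm high, on its 120 by 76 mm battery; origin centre of underside; leave it alone
- sprayer: white spray bottle with black trigger head, 72 mm across, 205 mm high; origin centre of underside; leave it alone
- tub: clear plastic tub, 120 mm across, 105 mm high, with two modelling sticks in it; origin centre of underside; leave it alone
- screw_tray: blue tray of screws and washers, 120 by 160 by 30 mm; origin centre of underside; leave it alone
- clamp: orange and black bar clamp lying flat, 320 mm long, 28 mm high; origin at the middle of its bar's underside; leave it alone
- stain_can: can, 84 mm across, 110 mm high; origin centre of underside; leave it alone
Things that resemble listed ones, but are neither listed nor needed, are in the scene too. Of the things shaped like the end_board, the white one is meant.

How it is judged:
On the way, in this order (a step that is already met when the one before it is completed fails the run):
1. the end board is lifted off the bench (height (world z) of end_board above 0.022 m and contact force between the fingers and end_board above 1 N), for 0.1 s.
2. the end board, in place, is pressed against both side boards with 6 to 20 N for two seconds on end (contact force between end_board and walls between 6 and 20 N and contact force between end_board and side_left above 1.5 N and contact force between end_board and side_right above 1.5 N and y of end_board in the frame of open_end between -0.005 and 0.005 m and x of end_board in the frame of open_end between -0.0105 and -0.006 m and z of end_board in the frame of open_end between -0.002 and 0.002 m and angle between end_board's own z axis and vertical below 0.04 rad and angle between the x axis of end_board and the x axis of frame, either way round below 0.03 rad and contact force between the fingers and end_board above 3 N), for 2 s.
At the end, for the whole second after the job is handed in: Still held: end board on the baseboard (2 mm), upright (0.04 rad), flush with the sides (5 mm), square (0.03 rad), at rest, fingers on it with over 3 N, pressed on the walls with 6 to 20 N in all and over 1.5 N on each side board; bystanders within 15 mm of their start (all of step 2 and linear speed of end_board below 0.01 m/s and angular speed of end_board below 0.05 rad/s and not (distance of offcut from where it was at the start of the episode above 0.015 m) and not (distance of drill from where it was at the start of the episode above 0.015 m) and not (distance of sprayer from where it was at the start of the episode above 0.015 m) and not (distance of tub from where it was at the start of the episode above 0.015 m) and not (distance of screw_tray from where it was at the start of the episode above 0.015 m) and not (distance of clamp from where it was at the start of the episode above 0.015 m) and not (distance of stain_can from where it was at the start of the episode above 0.015 m)); the arm keeps its last pose, push and grip.
It fails at once if the board is rammed against the frame (over 40 N) (contact force between end_board and walls above 40 N).
It fails at once if the relief is touched (over 1 N) (contact force between any of the arm, the fingers, end_board and relief above 1 N).
It fails at once if a bystander is moved more than 15 mm or tipped (distance of any of offcut, drill, sprayer, tub, screw_tray, clamp, stain_can from where it was at the start of the episode above 0.015 m or angle between any of offcut, drill, sprayer, tub, screw_tray, clamp, stain_can's own z axis and vertical above 0.2 rad).
It also fails if it takes over 64 s, if anything falls off the work surface, if the arm or the gripper's body presses on something with over 40 N, if the wrist force passes 120 N, or if a joint passes its speed limit or range.

## Working session

There is one attempt and no reset: what is moved stays moved. The work goes in short steps, Python scripts to look and compute and a tool call to move; the robot and the scene stay as the last step left them, time stands still between calls to the robot, and variables do not carry over. Pictures are saved under pics/ and viewed, at most 10 in all, crops included, and the job is handed in when it is done.

Besides the shell and the picture viewer there is one more tool, called after "Emit:" as name([rows], argument=value, ...), one row to a line, values as JSON. move_arm: Moves the arm, as the interface text tells. Its arguments: {"type":"object","properties":{"plan":{"type":"array"},"force":{"type":"number"}},"required":["plan"]}

```bash
ls; mkdir -p pics
cat > h.py <<'E'
import numpy as np, cv2
from plant import ctrl
def ray(name,uv):
    m=ctrl.camera_model(name);K=np.array(m["intrinsics"]);T=np.array(m["cam_to_world"])
    d=np.linalg.inv(K)@np.array([uv[0],uv[1],1.]);d=np.array([d[0],-d[1],-d[2]])
    return T[:3,3],T[:3,:3]@d
def onz(name,uv,z):
    o,d=ray(name,uv);return o+d*(z-o[2])/d[2]
def proj(name,p):
    m=ctrl.camera_model(name);K=np.array(m["intrinsics"]);T=np.array(m["cam_to_world"])
    c=T[:3,:3].T@(np.array(p)-T[:3,3]);q=K@np.array([c[0],-c[1],-c[2]]);return q[:2]/q[2]
E
python3 - <<'E'
from h import *
for n in("top","scene"):
    cv2.imwrite(f"pics/{n}0.png",ctrl.read_camera(n)[:,:,::-1]);print(ctrl.camera_model(n))
print(ctrl.camera_model("wrist"));print(ctrl.get_state())
E
```

```text
pics
{'intrinsics': array([[475.63480846,   0.        , 315.46001311],
       [  0.        , 475.63480846, 201.72978086],
       [  0.        ,   0.        ,   1.        ]]), 'cam_to_world': array([[ 0.03329871,  0.97720431, -0.2096734 ,  0.21312251],
       [-0.99944076,  0.03320003, -0.00399133,  0.00582874],
       [ 0.00306082,  0.20968905,  0.97776333,  1.44771182],
       [ 0.        ,  0.        ,  0.        ,  1.        ]])}
{'intrinsics': array([[512.8307836 ,   0.        , 327.27450215],
       [  0.        , 512.8307836 , 194.90685335],
       [  0.        ,   0.        ,   1.        ]]), 'cam_to_world': array([[ 0.85447301, -0.37802258,  0.35633525,  1.05147103],
       [ 0.51923098,  0.64335787, -0.56257429, -0.86217243],
       [-0.01658531,  0.66572485,  0.74601297,  1.20759552],
       [ 0.        ,  0.        ,  0.        ,  1.        ]])}
{'intrinsics': array([[327.28444502,   0.        , 319.92064099],
       [  0.        , 327.28444502, 202.59909312],
       [  0.        ,   0.        ,   1.        ]]), 'tool_from_camera': array([[-8.07563722e-04,  9.46589027e-01,
[... 300 characters left out ...]

{'time': 0.1, 'qpos': array([ 1.09100592e+00,  2.87092823e-01,  1.57803364e+00,  5.23895090e-05,
        1.27860407e+00, -1.49994921e-01]), 'dq': array([-0.00113029, -0.00172776, -0.00308681,  0.00062618,  0.00052558,
        0.00029638]), 'joint_efforts': array([ 4.53273078e-04, -4.07294512e+01, -2.93700814e+01, -1.53066458e-04,
        3.46516434e-03, -5.12398145e-06]), 'eef_pos': array([0.2182781 , 0.6381055 , 0.23007336]), 'tcp_rot': array([ 1.64158837e-01,  9.86433339e-01, -1.00861340e-03, -3.54909543e-04]), 'contact_force': array([ 0.75930195,  0.00443262, -0.42944351]), 'wrist_torque': array([ 0.00398074,  0.00238353, -0.0103245 ]), 'finger_force': 0.0, 'opening': 0.9977079220349593}
```

View pics/top0.png

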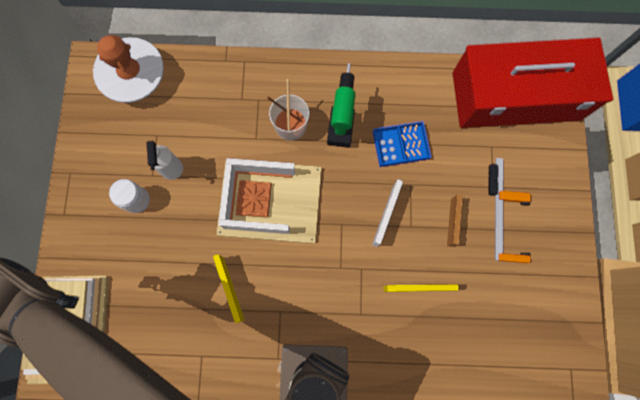

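View pics/scene0.png

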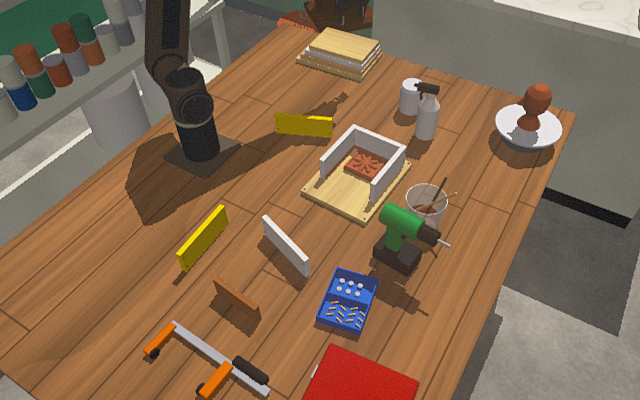

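The top view shows the board-shaped candidates: white board (388,213), brown offcut (456,220), and two yellow boards (228,288) and (422,288). Only the first is white, which fits the end board. The frame is at (270,200) with its open end to the right, roughly world -y. I'll confirm with an enlarged crop and measure.

Run:
```python
from h import *
im=cv2.imread("pics/top0.png")
a=cv2.resize(im[150:250,210:420],None,fx=3.8,fy=3.8,interpolation=cv2.INTER_CUBIC)
cv2.imwrite("pics/crop1.png",a)
hsv=cv2.cvtColor(im,cv2.COLOR_BGR2HSV)
def show(p): print(im[p[1],p[0]],hsv[p[1],p[0]])
for p in [(390,210),(393,205),(300,200),(310,220),(270,170),(380,270),(330,200)]: show(p)
w=(hsv[:,:,1]<50)&(hsv[:,:,2]>120)
m=np.zeros(w.shape,np.uint8);m[170:255,365:412]=w[170:255,365:412]
c=max(cv2.findContours(m,0,2)[0],key=cv2.contourArea)
r=cv2.minAreaRect(c);print(r,cv2.boxPoints(r))
```

```text
[229 229 233] [  0   4 233]
[216 215 219] [173   5 219]
[137 188 211] [ 21  89 211]
[144 196 220] [ 21  88 220]
[119 119 124] [  0  10 124]
[ 63 101 140] [ 15 140 140]
[ 74 117 161] [ 15 138 161]
((387.3723449707031, 212.81500244140625), (8.203720092773438, 70.30640411376953), 19.855215072631836) [[371.5747  244.4853 ]
 [395.45392 178.35835]
 [403.16998 181.1447 ]
 [379.29077 247.27165]]
```

View pics/crop1.png

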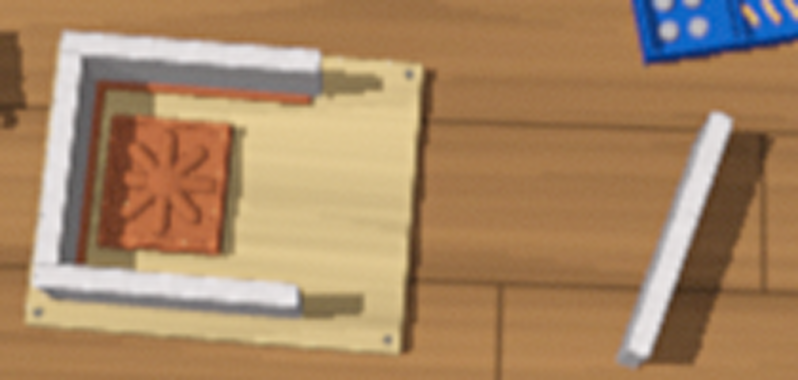

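The crop confirms the white end board (crop corners about (715,112) and (630,362)). The frame's open side ends are at (320,70) and (298,300). Next I'll measure both.

Run:
```python
from h import *
im=cv2.imread("pics/top0.png")
hsv=cv2.cvtColor(im,cv2.COLOR_BGR2HSV)
w=((hsv[:,:,1]<40)&(hsv[:,:,2]>185)).astype(np.uint8)
def reg(m,x0,x1,y0,y1):
    q=np.zeros_like(m);q[y0:y1,x0:x1]=m[y0:y1,x0:x1]
    return max(cv2.findContours(q,0,2)[0],key=cv2.contourArea)
def rect(c,z):
    P=np.array([onz("top",p,z)[:2] for p in c[:,0]]).astype(np.float32)*1000
    r=cv2.minAreaRect(P);b=cv2.boxPoints(r)
    print("rect",np.round(r[0],1),np.round(r[1],1),round(r[2],2));print(np.round(b,1).tolist())
print("board");rect(reg(w,365,412,170,255),.08)
print("wallfar");rect(reg(w,236,300,150,180),.098)
print("wallnear");rect(reg(w,236,300,215,240),.098)
print("walls all");rect(reg(w,210,300,150,240),.098)
p=((hsv[:,:,1]>60)&(hsv[:,:,1]<115)&(hsv[:,:,2]>190)&(abs(hsv[:,:,0].astype(int)-21)<5)).astype(np.uint8)
print("ply");rect(reg(p,205,330,150,250),.018)
```

```text
board
rect [ 486.6 -203.1] [ 16.6 200.8] 70.89
[[389.0, -178.10000610351562], [578.7000122070312, -243.8000030517578], [584.2000122070312, -228.10000610351562], [394.3999938964844, -162.39999389648438]]
wallfar
rect [612.4 165.9] [170.2  17.4] 87.39
[[599.7999877929688, 81.19999694824219], [617.2000122070312, 80.4000015258789], [624.9000244140625, 250.5], [607.5, 251.3000030517578]]
wallnear
rect [428.3 164.1] [148.3  17.1] 87.32
[[416.29998779296875, 90.4000015258789], [433.3999938964844, 89.5999984741211], [440.29998779296875, 237.6999969482422], [423.20001220703125, 238.5]]
walls all
rect [521.1 185. ] [200.2 201.5] 87.39
[[415.8999938964844, 89.5999984741211], [617.2000122070312, 80.4000015258789], [626.2999877929688, 280.3999938964844], [425.1000061035156, 289.6000061035156]]
ply
rect [520.8 154.4] [298.3 238.6] 87.3
[[394.6000061035156, 11.100000381469727], [633.0, -0.20000000298023224], [647.0, 297.79998779296875], [408.70001220703125, 309.0]]
```

Emit:
move_arm([
  {"x": -0.17, "y": -0.174, "z": -0.03},
  {"x": -0.17, "y": -0.174, "z": -0.03},
  {"x": -0.17, "y": -0.174, "z": -0.03},
  {"x": -0.17, "y": -0.174, "z": -0.03},
  {"x": -0.17, "y": -0.174, "z": -0.03},
])

```text
validation failed for argument at $.pl...
```

Emit:
move_arm([
  {"x": -0.17, "y": -0.174},
  {"x": -0.17, "y": -0.174},
  {"x": -0.17, "y": -0.174},
  {"x": -0.17, "y": -0.174},
  {"x": -0.17, "y": -0.174},
])

```text
validation failed for argument at $.pl...
```

Emit:
move_arm([
  {"x": -0.092, "y": -0.181},
  {"x": -0.092, "y": -0.181},
  {"x": -0.092, "y": -0.181},
  {"x": -0.092, "y": -0.181},
  {"x": -0.092, "y": -0.181},
])

```text
validation failed for argument at $.pl...
```

Emit:
move_arm([
  {"x": -0.092, "y": -0.181},
  {"x": -0.092, "y": -0.181},
  {"x": -0.092, "y": -0.181},
  {"x": -0.092, "y": -0.181},
  {"x": -0.092, "y": -0.181},
])

```text
validation failed for argument at $.pl...
```

Rows probably need all five fields.

Emit:
move_arm([
  {"x": -0.17, "y": -0.174, "z": -0.03, "yaw": 0, "fingers": 0},
  {"x": -0.17, "y": -0.174, "z": -0.03, "yaw": 0, "fingers": 0},
  {"x": -0.17, "y": -0.174, "z": -0.03, "yaw": 0, "fingers": 0},
  {"x": -0.17, "y": -0.174, "z": -0.03, "yaw": 0, "fingers": 0},
  {"x": -0.17, "y": -0.174, "z": -0.03, "yaw": 0, "fingers": 0},
])

```text
time: 0.6
eef_pos: [0.3234, 0.4168, 0.261]
tcp_rot: [0.164, 0.986, -0.0, -0.0]
contact_force: [1.5, 0.0, -0.4]
opening: 0.997
finger_force: 0.0
```

Emit:
move_arm([
  {"x": -0.17, "y": -0.174, "z": 0, "yaw": 0, "fingers": 0},
  {"x": -0.17, "y": -0.174, "z": 0, "yaw": 0, "fingers": 0},
  {"x": -0.17, "y": -0.174, "z": 0, "yaw": 0, "fingers": 0},
  {"x": -0.17, "y": -0.174, "z": 0, "yaw": 0, "fingers": 0},
  {"x": -0.17, "y": -0.174, "z": 0, "yaw": 0, "fingers": 0},
])

```text
time: 1.1
eef_pos: [0.4278, 0.197, 0.261]
tcp_rot: [0.164, 0.986, -0.0, -0.0]
contact_force: [0.8, 0.9, 0.6]
opening: 1.0
finger_force: 0.0
```

Emit:
move_arm([
  {"x": -0.092, "y": -0.181, "z": 0, "yaw": 0, "fingers": 0},
  {"x": -0.092, "y": -0.181, "z": 0, "yaw": 0, "fingers": 0},
  {"x": -0.092, "y": -0.181, "z": 0, "yaw": 0, "fingers": 0},
  {"x": -0.092, "y": -0.181, "z": 0, "yaw": 0, "fingers": 0},
  {"x": -0.092, "y": -0.181, "z": 0, "yaw": 0, "fingers": 0},
])

```text
time: 1.6
eef_pos: [0.4561, -0.0065, 0.261]
tcp_rot: [0.168, 0.986, -0.001, -0.0]
contact_force: [0.1, -0.2, 0.1]
opening: 0.999
finger_force: 0.0
```

Emit:
move_arm([
  {"x": -0.092, "y": -0.181, "z": 0, "yaw": 0, "fingers": 0},
  {"x": -0.092, "y": -0.181, "z": 0, "yaw": 0, "fingers": 0},
  {"x": -0.092, "y": -0.181, "z": 0, "yaw": 0, "fingers": 0},
  {"x": -0.092, "y": -0.181, "z": 0, "yaw": 0, "fingers": 0},
  {"x": -0.092, "y": -0.181, "z": 0, "yaw": 0, "fingers": 0},
])

```text
time: 2.1
eef_pos: [0.4846, -0.2066, 0.2607]
tcp_rot: [0.166, 0.986, -0.0, -0.0]
contact_force: [0.5, 0.1, -0.5]
opening: 1.001
finger_force: 0.0
```

Check the board with the wrist camera and compare to the top measurement.

```bash
cat >> h.py <<'E'
from scipy.spatial.transform import Rotation as Ro
def wristcam():
    s=ctrl.get_state();im=ctrl.read_camera("wrist")[:,:,::-1].copy()
    m=ctrl.camera_model("wrist");T=np.eye(4);T[:3,:3]=Ro.from_quat(s["tcp_rot"]).as_matrix();T[:3,3]=s["eef_pos"]
    return s,im,np.array(m["intrinsics"]),T@np.array(m["tool_from_camera"])
def wz(K,T,uv,z):
    d=np.linalg.inv(K)@np.array([uv[0],uv[1],1.]);d=T[:3,:3]@np.array([d[0],-d[1],-d[2]])
    return T[:3,3]+d*(z-T[2,3])/d[2]
def wrect(im,K,T,z,vmin,roi=None):
    h=cv2.cvtColor(im,cv2.COLOR_BGR2HSV);w=((h[:,:,1]<40)&(h[:,:,2]>vmin)).astype(np.uint8)
    if roi: q=np.zeros_like(w);x0,x1,y0,y1=roi;q[y0:y1,x0:x1]=w[y0:y1,x0:x1];w=q
    c=max(cv2.findContours(w,0,2)[0],key=cv2.contourArea)
    P=np.array([wz(K,T,p,z)[:2] for p in c[:,0]]).astype(np.float32)*1000
    r=cv2.minAreaRect(P);return r,cv2.boxPoints(r),cv2.boundingRect(c)
E
python3 - <<'E'
from h import *
s,im,K,T=wristcam();cv2.imwrite("pics/w1.png",im)
for v in(170,200):print(wrect(im,K,T,.08,v))
R=Ro.from_quat(s["tcp_rot"]).as_matrix();print(s["eef_pos"],np.degrees(np.arctan2(R[1,1],R[0,1])),s["contact_force"])
E
```

```text
(((486.73675537109375, -202.86355590820312), (16.405351638793945, 198.16368103027344), 70.92033386230469), array([[ 390.41666, -178.2275 ],
       [ 577.6942 , -243.00374],
       [ 583.0569 , -227.49962],
       [ 395.7793 , -162.72337]], dtype=float32), (316, 75, 17, 191))
(((486.78594970703125, -202.721923828125), (16.080360412597656, 198.15335083007812), 70.87950134277344), array([[ 390.54156, -177.86539],
       [ 577.7631 , -242.7717 ],
       [ 583.03033, -227.57846],
       [ 395.80878, -162.67215]], dtype=float32), (316, 75, 17, 191))
[ 0.48458203 -0.20660507  0.26074342] 70.83984494130458 [ 0.48384481  0.11287625 -0.45670254]
```

View pics/w1.png

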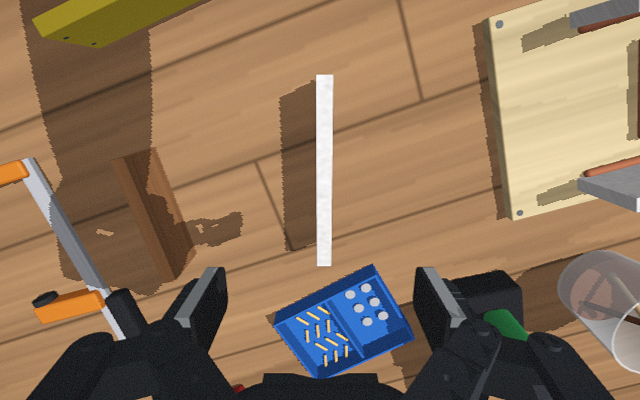

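The wrist view shows the board at (325,170) with clear surroundings. It agrees with the top view within 0.5 mm, so I'm descending.

Emit:
move_arm([
  {"x": -0.001, "y": 0.004, "z": 0.04, "yaw": 0, "fingers": 0},
  {"x": -0.001, "y": 0.004, "z": 0.08, "yaw": 0, "fingers": 0},
  {"x": -0.001, "y": 0.004, "z": 0.12, "yaw": 0, "fingers": 0},
  {"x": -0.001, "y": 0.004, "z": 0.15, "yaw": 0, "fingers": 0},
  {"x": -0.001, "y": 0.004, "z": 0.17, "yaw": 0, "fingers": 0},
])

```text
time: 2.65
eef_pos: [0.4852, -0.1961, 0.0882]
tcp_rot: [0.163, 0.987, 0.001, -0.002]
contact_force: [0.1, -0.2, 0.4]
opening: 1.005
finger_force: 0.0
```

Emit:
move_arm([
  {"x": 0, "y": 0, "z": 0.02, "yaw": 0, "fingers": 0},
  {"x": 0, "y": 0, "z": 0.04, "yaw": 0, "fingers": 0},
  {"x": 0, "y": 0, "z": 0.06, "yaw": 0, "fingers": 0},
  {"x": 0, "y": 0, "z": 0.07, "yaw": 0, "fingers": 0},
  {"x": 0, "y": 0, "z": 0.07, "yaw": 0, "fingers": 0},
])

```text
time: 3.15
eef_pos: [0.4856, -0.1972, 0.0198]
tcp_rot: [0.163, 0.987, 0.001, -0.002]
contact_force: [0.4, 0.1, 0.3]
opening: 1.002
finger_force: 0.0
```

Emit:
move_arm([
  {"x": 0, "y": 0, "z": 0, "yaw": 0, "fingers": 0.4},
  {"x": 0, "y": 0, "z": 0, "yaw": 0, "fingers": 0.6},
  {"x": 0, "y": 0, "z": 0, "yaw": 0, "fingers": 0.75},
  {"x": 0, "y": 0, "z": 0, "yaw": 0, "fingers": 1},
  {"x": 0, "y": 0, "z": 0, "yaw": 0, "fingers": 1},
], force=60)

```text
time: 3.65
eef_pos: [0.4871, -0.2, 0.0221]
tcp_rot: [0.164, 0.986, -0.001, 0.001]
contact_force: [-0.1, -0.8, 1.3]
opening: 0.18
finger_force: 58.5
```

Emit:
move_arm([
  {"x": 0, "y": 0, "z": 0, "yaw": 0, "fingers": 1},
  {"x": 0, "y": 0, "z": 0, "yaw": 0, "fingers": 1},
  {"x": 0, "y": 0, "z": 0, "yaw": 0, "fingers": 1},
  {"x": 0, "y": 0, "z": 0, "yaw": 0, "fingers": 1},
  {"x": 0, "y": 0, "z": 0, "yaw": 0, "fingers": 1},
])

```text
time: 4.15
eef_pos: [0.4871, -0.2, 0.0221]
tcp_rot: [0.164, 0.986, -0.0, 0.0]
contact_force: [-1.5, -1.8, 5.7]
opening: 0.174
finger_force: 59.0
```

Emit:
move_arm([
  {"x": 0, "y": 0, "z": -0.01, "yaw": 0, "fingers": 1},
  {"x": 0, "y": 0, "z": -0.03, "yaw": 0, "fingers": 1},
  {"x": 0, "y": 0, "z": -0.06, "yaw": 0, "fingers": 1},
  {"x": 0, "y": 0, "z": -0.09, "yaw": 0, "fingers": 1},
  {"x": 0, "y": 0, "z": -0.115, "yaw": 0, "fingers": 1},
])

```text
time: 4.65
eef_pos: [0.4862, -0.1986, 0.1371]
tcp_rot: [0.164, 0.986, 0.001, -0.0]
contact_force: [0.2, -0.9, -2.1]
opening: 0.177
finger_force: 58.4
```

Emit:
move_arm([
  {"x": 0.01, "y": 0.04, "z": 0, "yaw": -0.06, "fingers": 1},
  {"x": 0.02, "y": 0.08, "z": 0, "yaw": -0.12, "fingers": 1},
  {"x": 0.03, "y": 0.12, "z": 0, "yaw": -0.19, "fingers": 1},
  {"x": 0.035, "y": 0.16, "z": 0, "yaw": -0.25, "fingers": 1},
  {"x": 0.04, "y": 0.2, "z": 0, "yaw": -0.287, "fingers": 1},
])

```text
time: 5.15
eef_pos: [0.5125, 0.0049, 0.1356]
tcp_rot: [0.021, 1.0, 0.001, -0.001]
contact_force: [1.5, -0.6, -2.5]
opening: 0.18
finger_force: 58.8
```

Run:
```python
from h import *
s,im,K,T=wristcam();cv2.imwrite("pics/w2.png",im)
R=Ro.from_quat(s["tcp_rot"]).as_matrix();print(s["eef_pos"],np.degrees(np.arctan2(R[1,1],R[0,1])),R[:,2],s["contact_force"])
```

```text
[0.51245909 0.00494863 0.13559209] 87.63583038501734 [-0.00188825  0.00106601 -0.99999765] [ 1.48433396 -0.58961782 -2.49427835]
```

View pics/w2.png

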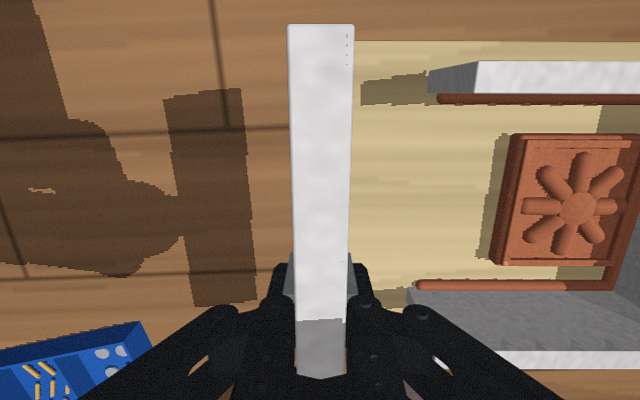

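Run:
```python
from h import *
s,_,K,T=wristcam();im=cv2.imread("pics/w2.png")
zt=s["eef_pos"][2]-.0221+.08
print(s["eef_pos"],zt)
h=cv2.cvtColor(im,cv2.COLOR_BGR2HSV);w=((h[:,:,1]<30)&(h[:,:,2]>185)).astype(np.uint8)
q=np.zeros_like(w);q[10:300,270:375]=w[10:300,270:375]
c=max(cv2.findContours(q,0,2)[0],key=cv2.contourArea)[:,0]
def line(sel):
    P=np.array([wz(K,T,p,zt)[:2] for p in sel])*1000
    vx,vy,x,y=cv2.fitLine(P.astype(np.float32),2,0,.01,.01).ravel();print(np.degrees(np.arctan2(vy,vx)),x,y,len(P))
mid=(c[:,1]>40)&(c[:,1]<240)
line(c[mid&(c[:,0]<320)]);line(c[mid&(c[:,0]>320)])
line(c[(c[:,1]<40)&(c[:,0]>296)&(c[:,0]<346)])
# near wall top right: open end
q=np.zeros_like(w);q[40:100,420:640]=w[40:100,420:640]
c=max(cv2.findContours(q,0,2)[0],key=cv2.contourArea)[:,0]
P=np.array([wz(K,T,p,.098)[:2] for p in c])*1000
print("wall",P.min(0),P.max(0),cv2.boundingRect(c[:,None]))
for p in [(475,62),(475,93),(639,62),(639,95)]:print(p,wz(K,T,p,.098)*1000)
```

```text
[0.51299136 0.01001164 0.1356434 ] 0.19354339944240911
-2.166643 450.39294 5.532786 19
-2.271523 446.52023 20.864132 17Traceback (most recent call last):
  File "<stdin>", line 13, in <module>
  File "<stdin>", line 10, in line
cv2.error: OpenCV(4.12.0) /io/opencv/modules/imgproc/src/linefit.cpp:618: error: (-215:Assertion failed) npoints2 >= 0 || npoints3 >= 0 in function 'fitLine'
```

```bash
cat > m.py <<'E'
from h import *
import sys
def measure(save,wallv=185,zb=None):
    s,im,K,T=wristcam();cv2.imwrite(save,im)
    zt=s["eef_pos"][2]-.0221+.08 if zb is None else zb
    R=Ro.from_quat(s["tcp_rot"]).as_matrix()
    print("tcp",np.round(s["eef_pos"]*1000,1),"yaw",np.degrees(np.arctan2(R[1,1],R[0,1])),"tilt",R[:2,2],"F",np.round(s["contact_force"],1),"g",s["finger_force"])
    h=cv2.cvtColor(im,cv2.COLOR_BGR2HSV);w=((h[:,:,1]<30)&(h[:,:,2]>185)).astype(np.uint8)
    q=np.zeros_like(w);q[5:300,270:375]=w[5:300,270:375]
    c=max(cv2.findContours(q,0,cv2.CHAIN_APPROX_NONE)[0],key=cv2.contourArea)[:,0]
    def line(n,sel):
        P=np.array([wz(K,T,p,zt)[:2] for p in sel])*1000
        vx,vy,x,y=cv2.fitLine(P.astype(np.float32),2,0,.01,.01).ravel();print(n,np.round([np.degrees(np.arctan2(vy,vx)),x,y],2),len(P))
    t=c[:,1].min();mid=(c[:,1]>t+16)&(c[:,1]<240)
    line("outer",c[mid&(c[:,0]<320)]);line("inner",c[mid&(c[:,0]>320)])
    line("end",c[(c[:,1]<t+8)&(c[:,0]>296)&(c[:,0]<346)])
    q=np.zeros_like(w);q[30:100,390:640]=w[30:100,390:640]
    c=max(cv2.findContours(q,0,cv2.CHAIN_APPROX_NONE)[0],key=cv2.contourArea)[:,0]
    P=np.array([wz(K,T,p,.098)[:2] for p in c])*1000
    print("wall top min/max",P.min(0),P.max(0),cv2.boundingRect(c[:,None]))
E
python3 -c "
from m import *
measure('pics/w3.png')"
```

```text
tcp [512.7   7.3 135.5] yaw 87.86218624430501 tilt [-0.00195024  0.00257434] F [-0.3 -0.3 -2.3] g 59.215160608291626
outer [ -2.19 441.51   3.28] 199
inner [ -2.23 442.09  18.45] 199
end [ 87.84 414.22  11.92] 49
wall top min/max [417.31596131  90.20922367] [436.57073449 178.83238978] (471, 61, 169, 34)
```

Emit:
move_arm([
  {"x": 0, "y": 0.03, "z": 0, "yaw": 0.008, "fingers": 1},
  {"x": 0, "y": 0.044, "z": 0.01, "yaw": 0.008, "fingers": 1},
  {"x": 0, "y": 0.044, "z": 0.04, "yaw": 0.008, "fingers": 1},
  {"x": 0, "y": 0.044, "z": 0.07, "yaw": 0.008, "fingers": 1},
  {"x": 0, "y": 0.044, "z": 0.085, "yaw": 0.008, "fingers": 1},
])

```text
time: 5.8
eef_pos: [0.5126, 0.0464, 0.0475]
tcp_rot: [0.026, 1.0, 0.0, -0.003]
contact_force: [0.1, 0.3, -1.6]
opening: 0.182
finger_force: 59.4
```

Emit:
move_arm([
  {"x": 0, "y": 0, "z": 0, "yaw": 0, "fingers": 1},
  {"x": 0, "y": 0, "z": 0, "yaw": 0, "fingers": 1},
  {"x": 0, "y": 0, "z": 0, "yaw": 0, "fingers": 1},
  {"x": 0, "y": 0, "z": 0, "yaw": 0, "fingers": 1},
])

```text
time: 6.2
eef_pos: [0.5165, 0.0464, 0.0527]
tcp_rot: [0.026, 1.0, -0.0, 0.001]
contact_force: [0.3, -0.8, -1.2]
opening: 0.18
finger_force: 59.4
```

```bash
python3 -c "
from m import *
measure('pics/w4.png')"
```

```text
tcp [516.5  46.4  52.7] yaw 87.07365622301951 tilt [ 0.00267524 -0.0003469 ] F [ 0.3 -0.8 -1.2] g 59.383156299591064
outer [ -3.01 444.99  43.6 ] 199
inner [ -2.92 445.78  58.67] 199
end [ 87.02 417.94  52.56] 49
wall top min/max [419.21287569  89.98259533] [434.6019572  140.82160323] (457, 30, 183, 54)
```

```bash
sed -i 's/q\[30:100,390:640\]=w\[30:100,390:640\]/q[3:120,390:640]=w[3:120,390:640]/; s/print("wall top min/line2(P);print("wall top min/' m.py
python3 - <<'E'
s=open('m.py').read()
s=s.replace("import sys","""def line2(P):
    r=cv2.minAreaRect(P.astype(np.float32));print("wallrect",np.round(cv2.boxPoints(r),1).tolist(),r[1:])""")
open('m.py','w').write(s)
E
python3 -c "
from m import *
measure('pics/w5.png')"
```

```text
tcp [516.4  46.5  52.6] yaw 87.08116329212608 tilt [ 0.00244976 -0.00029719] F [-0.   0.1 -1.8] g 59.383530020713806
outer [ -3.   444.88  43.68] 199
inner [ -2.92 445.66  58.75] 199
end [ 87.03 417.82  52.64] 49
wallrect [[417.20001220703125, 90.69999694824219], [432.5, 90.0], [434.8999938964844, 140.89999389648438], [419.5, 141.60000610351562]] ((50.9584846496582, 15.326175689697266), 87.39183044433594)
wall top min/max [417.4399326   90.04149488] [434.73853807 140.92078924] (457, 21, 183, 63)
```

View pics/w5.png

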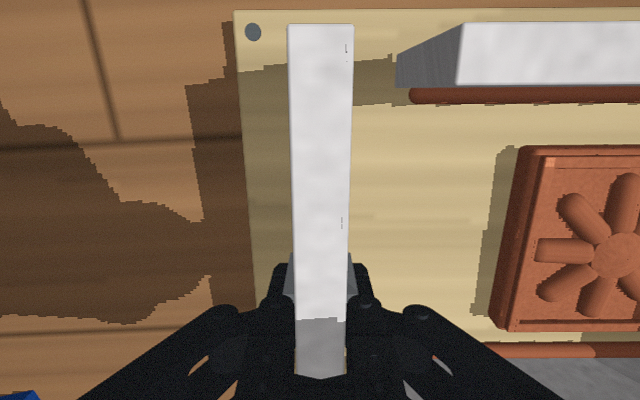

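Emit:
move_arm([
  {"x": 0.0025, "y": 0, "z": 0.004, "yaw": -0.006, "fingers": 1},
  {"x": 0.0025, "y": 0, "z": 0.007, "yaw": -0.006, "fingers": 1},
  {"x": 0.0025, "y": 0, "z": 0.01, "yaw": -0.006, "fingers": 1},
  {"x": 0.0025, "y": 0, "z": 0.01, "yaw": -0.006, "fingers": 1},
  {"x": 0.0025, "y": 0, "z": 0.01, "yaw": -0.006, "fingers": 1},
])

```text
time: 6.8
eef_pos: [0.5128, 0.0469, 0.0411]
tcp_rot: [0.022, 1.0, 0.0, -0.0]
contact_force: [-0.1, 0.1, -2.2]
opening: 0.184
finger_force: 59.4
```

```bash
python3 -c "
from m import *
measure('pics/w6.png')
for i in range(4):
  ctrl.read_camera('wrist');s=ctrl.get_state();print(s['eef_pos'],s['contact_force'])"
```

```text
tcp [512.8  46.9  41.1] yaw 87.43396088125358 tilt [-4.37417219e-04  2.96659080e-05] F [-0.1  0.1 -2.2] g 59.38411474227905
outer [ -2.63 441.51  43.59] 199
inner [ -2.59 442.2   58.71] 199
end [ 87.39 414.32  52.41] 49
wallrect [[417.3999938964844, 90.69999694824219], [432.5, 90.0], [434.29998779296875, 131.5], [419.29998779296875, 132.10000610351562]] ((41.469390869140625, 15.095887184143066), 87.38758087158203)
wall top min/max [417.39480715  90.04911355] [434.33946945 131.46452281] (474, 31, 166, 68)
[0.51307147 0.04690994 0.04138153] [ 0.01298482  0.31893767 -2.21262316]
[0.5131223  0.0468852  0.04144195] [-0.24036064 -0.29631846 -2.05851443]
[0.51309763 0.04690065 0.04145074] [ 0.6433092  -0.22829201 -1.94152558]
[0.5130924  0.04688763 0.04148045] [-0.6498636  0.2516395 -1.9235841]
```

Emit:
move_arm([
  {"x": -0.001, "y": 0, "z": 0.001, "yaw": 0, "fingers": 1},
  {"x": -0.001, "y": 0, "z": 0.001, "yaw": 0, "fingers": 1},
  {"x": -0.001, "y": 0, "z": 0.001, "yaw": 0, "fingers": 1},
])

```text
time: 7.35
eef_pos: [0.514, 0.0469, 0.0403]
tcp_rot: [0.022, 1.0, 0.0, -0.0]
contact_force: [-0.0, -0.2, -2.4]
opening: 0.181
finger_force: 59.4
```

Emit:
move_arm([
  {"x": 0, "y": 0, "z": 0.001, "yaw": 0, "fingers": 1},
  {"x": 0, "y": 0, "z": 0.001, "yaw": 0, "fingers": 1},
  {"x": 0, "y": 0, "z": 0.001, "yaw": 0, "fingers": 1},
])

```text
time: 7.65
eef_pos: [0.5141, 0.0469, 0.0401]
tcp_rot: [0.022, 1.0, -0.0, -0.0]
contact_force: [-4.6, 1.3, 5.4]
opening: 0.182
finger_force: 60.3
```

Emit:
move_arm([
  {"x": 0, "y": 0.005, "z": -0.0007, "yaw": 0, "fingers": 1},
  {"x": 0, "y": 0.011, "z": -0.0007, "yaw": 0, "fingers": 1},
  {"x": 0, "y": 0.017, "z": -0.0007, "yaw": 0, "fingers": 1},
  {"x": 0, "y": 0.022, "z": -0.0007, "yaw": 0, "fingers": 1},
  {"x": 0, "y": 0.025, "z": -0.0007, "yaw": 0, "fingers": 1},
])

```text
time: 8.15
eef_pos: [0.5153, 0.0724, 0.0401]
tcp_rot: [0.022, 1.0, -0.0, 0.0]
contact_force: [-0.2, -1.8, 0.5]
opening: 0.183
finger_force: 59.6
```

```bash
python3 -c "
from m import *
measure('pics/w7.png')
for i in range(4):
  ctrl.read_camera('wrist');s=ctrl.get_state();print(s['eef_pos'],s['contact_force'])"
```

```text
tcp [515.3  72.4  40.1] yaw 87.46754728507828 tilt [ 0.00053422 -0.00016405] F [-0.2 -1.8  0.5] g 59.61266756057739
outer [ -2.58 443.92  69.06] 199
inner [ -2.5  444.6   84.14] 199
end [ 87.42 416.75  77.82] 49
wallrect [[417.5, 93.80000305175781], [432.6000061035156, 93.0999984741211], [435.5, 155.5], [420.29998779296875, 156.1999969482422]] ((62.45506286621094, 15.177437782287598), 87.41960144042969)
wall top min/max [417.4786751   93.81043968] [435.21712901 155.52948543] (390, 24, 250, 70)
[0.51532521 0.0726816  0.04010336] [ 0.25235386  0.92944847 -0.70463218]
[0.51528364 0.07258228 0.04008582] [0.98227066 1.87453755 1.8269007 ]
[0.51524814 0.07243135 0.04009104] [-0.12406745  2.02867881  0.22086667]
[0.51521619 0.07228548 0.040095  ] [0.45027243 1.38010008 0.34257572]
```

Emit:
move_arm([
  {"x": 0, "y": 0.001, "z": 0, "yaw": 0, "fingers": 1},
  {"x": 0, "y": 0.002, "z": 0, "yaw": 0, "fingers": 1},
  {"x": 0, "y": 0.003, "z": 0, "yaw": 0, "fingers": 1},
  {"x": 0, "y": 0.003, "z": 0, "yaw": 0, "fingers": 1},
])

```text
time: 8.8
eef_pos: [0.5153, 0.0747, 0.0401]
tcp_rot: [0.022, 1.0, -0.0, 0.0]
contact_force: [0.4, -1.4, -0.7]
opening: 0.18
finger_force: 59.7
```

Emit:
move_arm([
  {"x": 0, "y": 0.0005, "z": 0, "yaw": 0, "fingers": 1},
  {"x": 0, "y": 0.001, "z": 0, "yaw": 0, "fingers": 1},
  {"x": 0, "y": 0.001, "z": 0, "yaw": 0, "fingers": 1},
])

```text
time: 9.1
eef_pos: [0.5153, 0.0758, 0.0401]
tcp_rot: [0.022, 1.0, -0.0, 0.0]
contact_force: [0.1, -1.2, 0.6]
opening: 0.184
finger_force: 59.7
```

Emit:
move_arm([
  {"x": 0, "y": 0.0005, "z": 0, "yaw": 0, "fingers": 1},
  {"x": 0, "y": 0.0005, "z": 0, "yaw": 0, "fingers": 1},
])

```text
time: 9.3
eef_pos: [0.5153, 0.0764, 0.0401]
tcp_rot: [0.022, 1.0, -0.0, 0.0]
contact_force: [-0.3, -1.8, 0.7]
opening: 0.179
finger_force: 59.8
```

Emit:
move_arm([
  {"x": 0, "y": 0.0005, "z": 0, "yaw": 0, "fingers": 1},
  {"x": 0, "y": 0.0005, "z": 0, "yaw": 0, "fingers": 1},
])

```text
time: 9.5
eef_pos: [0.5154, 0.0767, 0.0401]
tcp_rot: [0.022, 1.0, -0.0, 0.0]
contact_force: [-0.4, -2.4, 1.0]
opening: 0.182
finger_force: 59.8
```

Emit:
move_arm([
  {"x": 0, "y": 0.0005, "z": 0, "yaw": 0, "fingers": 1},
  {"x": 0, "y": 0.0005, "z": 0, "yaw": 0, "fingers": 1},
])

```text
time: 9.7
eef_pos: [0.5154, 0.0767, 0.0401]
tcp_rot: [0.022, 1.0, -0.001, -0.0]
contact_force: [0.1, -5.3, 1.0]
opening: 0.18
finger_force: 59.8
```

Emit:
move_arm([
  {"x": 0, "y": 0.0005, "z": 0, "yaw": 0, "fingers": 1},
  {"x": 0, "y": 0.0005, "z": 0, "yaw": 0, "fingers": 1},
])

```text
time: 9.9
eef_pos: [0.5154, 0.0767, 0.0401]
tcp_rot: [0.022, 1.0, -0.001, -0.0]
contact_force: [-1.2, -7.3, 2.0]
opening: 0.179
finger_force: 59.9
```

Emit:
move_arm([
  {"x": 0, "y": 0.0005, "z": 0, "yaw": 0, "fingers": 1},
  {"x": 0, "y": 0.001, "z": 0, "yaw": 0, "fingers": 1},
  {"x": 0, "y": 0.001, "z": 0, "yaw": 0, "fingers": 1},
])

```text
time: 10.2
eef_pos: [0.5154, 0.0767, 0.0401]
tcp_rot: [0.022, 1.0, -0.002, -0.0]
contact_force: [-1.3, -10.8, 1.8]
opening: 0.179
finger_force: 60.0
```

```bash
python3 -c "
from m import *
measure('pics/w8.png',zb=.098)
F=[];W=[]
for i in range(8):
  ctrl.read_camera('wrist');s=ctrl.get_state();F.append(s['contact_force']);W.append(s['wrist_torque'])
print(np.mean(F,0),np.mean(W,0),s['eef_pos'],s['time'])
cv2.imwrite('pics/t2.png',cv2.resize(ctrl.read_camera('top')[150:250,210:340,::-1],None,fx=5,fy=5))
"
```

```text
tcp [515.4  76.7  40.1] yaw 87.48636590468703 tilt [-0.00064613 -0.00387791] F [ -1.3 -10.8   1.8] g 59.95170056819916
outer [ -2.5  444.06  73.38] 199
inner [ -2.45 444.72  88.47] 199
end [ 87.4  416.86  82.33] 49
wallrect [[417.6000061035156, 98.30000305175781], [433.0, 97.5999984741211], [435.79998779296875, 159.89999389648438], [420.3999938964844, 160.60000610351562]] ((62.369266510009766, 15.422675132751465), 87.40110778808594)
wall top min/max [417.58829259  98.33445144] [435.54949452 159.95267434] (390, 24, 250, 71)
[ -1.4946685  -10.91380883   2.06572524] [-1.33466005 -0.03454829 -0.02158876] [0.51534918 0.07672688 0.04010241] 10.65
```

View pics/w8.png

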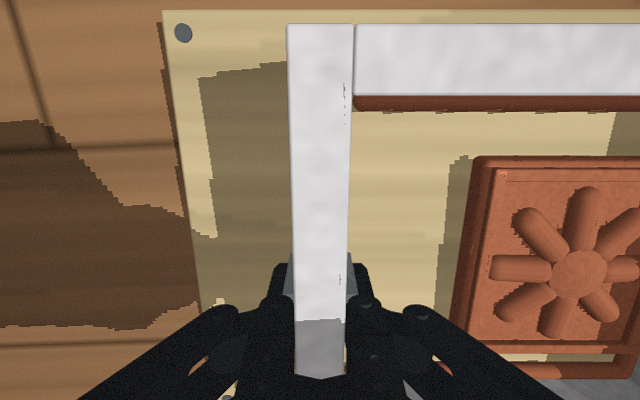

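In the wrist view the board end and the side's outer face line up at row 24, with a closed joint at col 354. The near-zero Tz shows both sides share the load. Next is a small nudge to about 12 N, then the hold.

Emit:
move_arm([
  {"x": 0, "y": 0.0004, "z": 0, "yaw": 0, "fingers": 1},
  {"x": 0, "y": 0.0004, "z": 0, "yaw": 0, "fingers": 1},
  {"x": 0, "y": 0.0004, "z": 0, "yaw": 0, "fingers": 1},
  {"x": 0, "y": 0.0004, "z": 0, "yaw": 0, "fingers": 1},
  {"x": 0, "y": 0.0004, "z": 0, "yaw": 0, "fingers": 1},
])

```text
time: 11.2
eef_pos: [0.5154, 0.0767, 0.0401]
tcp_rot: [0.022, 1.0, -0.002, -0.0]
contact_force: [-3.0, -12.8, 2.8]
opening: 0.177
finger_force: 60.0
```

View pics/t2.png

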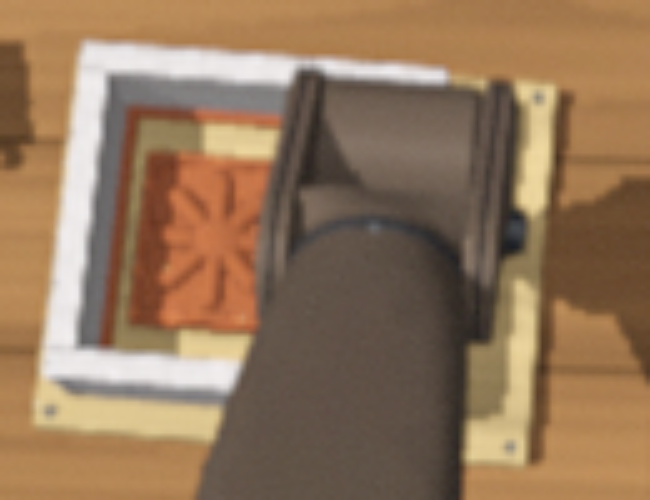

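```bash
python3 -c "
from h import *
F=[];W=[]
for i in range(70):
  ctrl.read_camera('wrist');s=ctrl.get_state();F.append(s['contact_force']);W.append(s['wrist_torque'])
F=np.array(F);print(F.mean(0),F.min(0),F.max(0),np.mean(W,0),s['eef_pos'],s['tcp_rot'],s['finger_force'],s['time'])
"
```

```text
[ -1.87216791 -12.68250633   2.16355803] [ -2.96897885 -13.96533494   1.21017302] [ -0.82204562 -11.44297015   3.28138012] [-1.52102829 -0.01366633 -0.0400783 ] [0.51535275 0.07670519 0.04012797] [ 2.18955166e-02  9.99757666e-01 -2.25658663e-03 -3.20716671e-04] 59.97105360031128 14.7
```

The push held steady at 12.7 N for 3.5 s, and the far corner in the top view is flush at crop (447,70). Handing in.

```bash
python3 -c "
from plant import ctrl
print(ctrl.sign_off())"
```

```text
the job is handed in; nothing more can be done
None
```

The white end board is standing across the open end, flush and square against both side boards; the arm held about 12.7 N for 3.5 s and was still gripping and pushing at hand-in, though the judge's verdict wasn't shown.

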